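# Tip the slumped thimble cards back in their stand

### The job

Two of the six thimble cards in the walnut stand have slumped forward, towards the robot. With the fingertips, gently push each of these two back past upright, so that it stays in its own groove and leans back like its four neighbours. Do not lift any card, and leave the other cards, the two thimbles, the turtle and the brass pear standing as they are.

Things in the scene. Friction and masses are not known exactly. Their poses are not given: they have to be found in the camera images.
- stand: walnut card stand, fixed: a block 70 mm deep (x), 424 long (y), 26 high. Origin: centre of its underside, on the glass; +x to its back, away from the robot at yaw 0; z up. Six grooves in a row, one card in each (which one varies), middles at x = 0, y = -170, -102, -34, 34, 102, 170 mm; each 61 mm long, 10 wide, 16 deep, cut 6 degrees back; a card rests leaning 27 degrees back or slumped 15 forward.
- slumped_1: one of the two slumped cards, loose in its groove: stiff card 56 mm wide, 80 tall, 4 thick, 22 g, cream front with a printed thimble, slate-blue back. Origin on its mid-plane 8.6 mm above the middle of its lower edge (19 mm above the glass); z runs up the card, y along its width, x out of its back. It tips about its lower edge; pushed just past upright it falls back by itself against the back lip; do not lever it past that.
- slumped_1_top (a point): middle of the top edge of slumped_1, on its mid-plane; while slumped about 88 mm above the glass and about 18 mm in front (-x) of the groove's middle, when it leans back about 82 mm above the glass and 34 mm behind (+x) it.
- slumped_2: one of the two slumped cards, loose in its groove: stiff card 56 mm wide, 80 tall, 4 thick, 22 g, cream front with a printed thimble, slate-blue back. Origin on its mid-plane 8.6 mm above the middle of its lower edge (19 mm above the glass); z runs up the card, y along its width, x out of its back. It tips about its lower edge; pushed just past upright it falls back by itself against the back lip; do not lever it past that.
- slumped_2_top (a point): middle of the top edge of slumped_2, on its mid-plane; while slumped about 88 mm above the glass and about 18 mm in front (-x) of the groove's middle, when it leans back about 82 mm above the glass and 34 mm behind (+x) it.
- card_1_top (a point): middle of the top edge of card_1, a card that already leans back as it should (bystander): stiff card 56 mm wide, 80 tall, 4 thick, 22 g, cream front with a printed thimble, slate-blue back. z runs up the card, x out of its back face. Leave it as it is.
- card_2_top (a point): middle of the top edge of card_2, a card that already leans back as it should (bystander): stiff card 56 mm wide, 80 tall, 4 thick, 22 g, cream front with a printed thimble, slate-blue back. z runs up the card, x out of its back face. Leave it as it is.
- card_3_top (a point): middle of the top edge of card_3, a card that already leans back as it should (bystander): stiff card 56 mm wide, 80 tall, 4 thick, 22 g, cream front with a printed thimble, slate-blue back. z runs up the card, x out of its back face. Leave it as it is.
- card_4_top (a point): middle of the top edge of card_4, a card that already leans back as it should (bystander): stiff card 56 mm wide, 80 tall, 4 thick, 22 g, cream front with a printed thimble, slate-blue back. z runs up the card, x out of its back face. Leave it as it is.
- bronze_thimble: bronze thimble standing loose on the glass, about 120 mm in front of the stand's middle: 21 mm across, 26 mm high, 22 g. Origin at the centre of its underside, z up. Bystander.
- bisque_thimble: white bisque (unglazed porcelain) thimble standing loose on the glass in the same row: 21 mm across, 26 mm high, 12 g. Origin at the centre of its underside, z up. Bystander.
- turtle: carved green-grey soapstone turtle standing loose in the same row: about 80 mm long, 56 mm wide, 33 mm high. Origin under the middle of its shell, z up, head towards -x of its own frame. Bystander.
- pear_weight: chunky brass sewing weight shaped like a pear, standing loose in the same row: 55 mm across, 82 mm high with its stem, 0.55 kg. Origin at the centre of its underside, z up. Bystander.
Not all that is in view belongs to the job. What is shaped like the slumped_2 but red is not meant. Leave any green look-alike of the slumped_1 alone.

How it is judged (in metres and radians):
At the end, for the whole second after the job is handed in: All six cards at rest in their grooves, leaning back: top edges over 20 mm behind the stand's centre line, 66 to 94 mm above the glass; feet of the tipped two within 10 mm, tops of the other four within 12 mm of their start; thimbles, turtle and pear upright, within 15 mm of their start (x of each of slumped_1_top, slumped_2_top, card_1_top, card_2_top, card_3_top, card_4_top in the frame of stand above 0.02 m and height (world z) of slumped_1_top between 0.066 and 0.094 m and distance of each of slumped_1, slumped_2 from where it was at the start of the episode below 0.01 m and linear speed of each of slumped_1, slumped_2 below 0.02 m/s and angular speed of each of slumped_1, slumped_2 below 0.3 rad/s and height (world z) of slumped_2_top between 0.066 and 0.094 m and height (world z) of card_1_top between 0.066 and 0.094 m and distance of each of card_1_top, card_2_top, card_3_top, card_4_top from where it was at the start of the episode below 0.012 m and height (world z) of card_2_top between 0.066 and 0.094 m and height (world z) of card_3_top between 0.066 and 0.094 m and height (world z) of card_4_top between 0.066 and 0.094 m and distance of each of bronze_thimble, bisque_thimble, turtle, pear_weight from where it was at the start of the episode below 0.015 m and angle between each of bronze_thimble, bisque_thimble, turtle, pear_weight's own z axis and vertical below 0.25 rad); the robot touches nothing.
It fails at once if a card is lifted in or out of its groove (over 10 mm), or knocked out of it (height (world z) of any of slumped_1, slumped_2 above 0.0287 m or distance of any of slumped_1, slumped_2 from where it was at the start of the episode above 0.015 m or height (world z) of any of card_1_top, card_2_top, card_3_top, card_4_top above 0.092 m).
It fails at once if a slumped card is pressed, squeezed or pushed with more than 15 N (contact force between any of slumped_1, slumped_2 and the arm above 15 N or contact force between any of slumped_1, slumped_2 and the fingers above 15 N).
It fails at once if one of the four cards that already lean back is disturbed (its top moved over 20 mm) (distance of any of card_1_top, card_2_top, card_3_top, card_4_top from where it was at the start of the episode above 0.02 m).
It fails at once if a thimble, the turtle or the brass pear is shifted over 15 mm or tipped (distance of any of bronze_thimble, bisque_thimble, turtle, pear_weight from where it was at the start of the episode above 0.015 m or angle between any of bronze_thimble, bisque_thimble, turtle, pear_weight's own z axis and vertical above 0.3 rad).
It also fails if it takes over 42 s, if anything falls off the work surface, if the arm or the gripper's body presses on something with over 40 N, if the wrist force passes 120 N, or if a joint passes its speed limit or range.

### The arm

A 6-joint arm with a two-finger parallel gripper is mounted at the origin on the work surface. World frame = base frame: x ahead of the robot, y to its left, z up, the work surface at z = 0. Lengths are in m, angles in degrees, forces in N, time in s.
With the tool pointing down it reaches from about 0.375 to 0.975 m from the base axis. Payload 3.8 kg.
Tool frame: the origin (TCP) lies on the centre line of the jaws, within the pads' length; the fingertips stand 25 mm ahead of it and the grasp point (between the pads) lies 6 mm ahead of it; z points along the fingers, x is the direction in which the jaws open and shut, and the axes are right-handed (so a half turn about z gives the same grasp; the last joint's range is limited). The gripper opens to 88 mm and grips with 3 to 60 N. Pads are 18 mm wide; open, the fingers measure 123 mm over their backs; the gripper's body (75 mm by 187 mm) begins 45 mm behind the grasp point.
Start: joints at [65.839, 15.12, 91.902, -0, 72.978, -2.114], TCP at [0.253, 0.626, 0.264] pointing down, gripper open.
Joint ranges: [-150.88, 150.88], [-54.13, 125.18], [17.81, 147.31], [-75.09, 255.09], [0, 152.58], [-146.25, 146.25]. Speed limits (degrees/s): [147.25, 147.25, 180, 180, 180, 180].

### API

Orientations are given as [roll, pitch, yaw] about the fixed x, y, z axes, in that order (R = Rz(yaw) Ry(pitch) Rx(roll)).
In Python, from cell import robot gives the robot as it stands.
- The arm moves only by the tool move_arm, never from a script. Its arguments are lists of equal length, an entry for each row: "translation": the shift along the world's x, y, z in mm, a list of three; "turn": the turn about the world's z in degrees; "grip": the opening, from 0 (shut) to 1 (fully open). A call has 1 to 12 rows; each row shifts and turns the commanded pose from where the row before left it; what a row does not reach is not made up. A row lasts 1/8 s, in which the tool goes at most 62.5 mm and 10.7 degrees, less where a joint would pass 70% of its speed; a pose out of reach is approached as far as the arm can. A call with a gripper value outside its range is refused whole. The fingers move at their own pace and stop on an object; "newtons" is the grip in N (left out, the last holds). Time passes only in rows, so rows that do not move let the fingers close. It gives the time, the measured TCP pose, the force and the opening at its end, in the units of the state.
- robot.state(): the state, without advancing time (a new reading comes with each control period).
- robot.snapshot(name): name is "side" or "top" or "wrist"; returns a dict with "image" (480x640x3 uint8, red, green, blue), "mtx" (3x3 intrinsics, pixels), "k1" (the pictures are not rectified: a ray, as slopes to the right and down, at radius r is drawn at 1 + k1 r^2 times it, then the intrinsics apply), "R" (3x3) and "t" (3): a world point X has camera coordinates R X + t; the wrist camera has in their place "mount" (4x4, takes a point from camera to tool coordinates, whose origin is the TCP and whose axes are the tool frame's). Camera axes: x right, y down, z forward; pixel columns grow to the right and rows downward; lengths in m; the calibration is good to about 2 mm. A picture is of the moment at which its call begins: read the wrist's pose just before it. There is no depth.
- robot.hand_in(): hands the job in, once; it reports no verdict.
Trained networks look in a picture, given as the dict that the camera call returned (one of the last four; its "shot" number tells which), for a name from the list of things; names that differ only in an ending like _2 or _b are one class to them, and where a whole thing is asked for, a point or a joint stands for the part that bears it (a point fixed in the world has none). Each returns a list of dicts, best first, with "p" (0 to 1); they miss things now and then, are a little off and sometimes report something else, mostly with a low value. They report only what shows in the picture. A call takes as long as a camera call. They do not tell look-alikes from the thing itself.
- robot.cut_out(thing, picture): "region" (480x640 bool, what is visible of it) and "point" ([row, column] as shares, 0 to 1, of the picture: columns of its width, rows of its height, amid what is visible of it).
- robot.place_of(thing, picture): "point" ([row, column] as shares, 0 to 1, of the picture: columns of its width, rows of its height: a listed point, or the origin of a listed thing).
The state is a dict: "t": time; "joint_positions": joint angles; "joint_vel": joint speeds; "joint_torque": joint torques, N m; "tcp_pos": TCP position; "eef_rot": TCP orientation; "wrist_force": force on the tool from outside, world axes, zero at the start; "ft_torque": the same for the moment, N m; "opening": opening from 0.0 (shut) to 1.0 (fully open).
Only numpy, scipy, OpenCV 4.12 (cv2) and the standard library are available. Lean on these libraries where they do the work, as an engineer would, in place of code of your own. Each camera call takes 0.05 s, during which the arm holds its last target. There are 200 camera calls.

## Working session

There is one attempt and no reset: what is moved stays moved. The work goes in short steps, Python scripts to look and compute and a tool call to move; the robot and the scene stay as the last step left them, time stands still between calls to the robot, and variables do not carry over. Pictures are saved under pics/ and viewed, about 8 in all and at most 12, crops included, and the job is handed in when it is done.

Besides the shell and the picture viewer there is one more tool, called by a JSON object that holds its "api" and its "payload". move_arm: Moves the arm, as the interface text tells. Its arguments: {"type":"object","properties":{"translation":{"type":"array"},"turn":{"type":"array"},"grip":{"type":"array"},"newtons":{"type":"number"}},"required":["translation","turn","grip"]}

```bash
mkdir -p pics
cat > h.py <<'E'
import numpy as np, cv2
from cell import robot
def save(s,n,crop=None,f=1):
    im=s["image"][:,:,::-1]
    if crop: r0,r1,c0,c1=crop; im=im[r0:r1,c0:c1]
    cv2.imwrite("pics/"+n,cv2.resize(im,None,fx=f,fy=f,interpolation=cv2.INTER_CUBIC))
def ray(s,px): # px (col,row) -> origin,dir world
    K=np.array(s["mtx"]);k=s["k1"]
    p=cv2.undistortPoints(np.array([[px]],float),K,np.array([k,0,0,0,0],float))[0,0]
    # exact forward model d = u(1+k r^2)
    R=np.array(s["R"]);t=np.array(s["t"])
    return -R.T@t, R.T@np.array([p[0],p[1],1.])
def at_z(s,px,z):
    o,d=ray(s,px); return o+d*(z-o[2])/d[2]
def proj(s,X):
    c=np.array(s["R"])@np.array(X)+np.array(s["t"]);u=c[:2]/c[2];u=u*(1+s["k1"]*(u@u))
    return (np.array(s["mtx"])@[u[0],u[1],1])[:2]
E
python3 - <<'E'
from h import *
print(robot.state()["t"])
for n in("top","side"):
    s=robot.snapshot(n);save(s,n+"1.png")
    print(n,np.round(-np.array(s["R"]).T@np.array(s["t"]),3))
    for th,z in(("slumped_1_top",.088),("card_1_top",.082),("slumped_1",.019),("bronze_thimble",0),("bisque_thimble",0),("turtle",0),("pear_weight",0),("stand",0)):
        for d in robot.place_of(th,s):
            px=(d["point"][1]*640,d["point"][0]*480)
            print(th,round(d["p"],2),np.round(px),np.round(at_z(s,px,z),3))
E
```

```text
0.0
top [0.362 0.007 0.987]
slumped_1_top 0.74 [269. 182.] [0.654 0.119 0.088]
slumped_1_top 0.62 [227. 333.] [0.408 0.143 0.088]
slumped_1_top 0.52 [298. 268.] [0.522 0.051 0.088]
card_1_top 0.36 [323. 270.] [0.525 0.013 0.082]
slumped_1 0.97 [308. 173.] [0.702 0.064 0.019]
slumped_1 0.8 [361. 182.] [ 0.698 -0.03   0.019]
slumped_1 0.74 [301. 266.] [0.538 0.05  0.019]
slumped_1 0.63 [382. 267.] [ 0.556 -0.084  0.019]
slumped_1 0.25 [230. 331.] [0.414 0.15  0.019]
bronze_thimble 0.59 [352. 343.] [ 0.425 -0.051  0.   ]
bronze_thimble 0.59 [258. 236.] [0.583 0.132 0.   ]
bisque_thimble 0.49 [415. 338.] [ 0.449 -0.155  0.   ]
turtle 0.95 [228. 332.] [0.412 0.156 0.   ]
turtle 0.74 [383. 270.] [ 0.556 -0.088  0.   ]
pear_weight 0.8 [273. 348.] [ 0.399  0.076 -0.   ]
pear_weight 0.57 [390. 271.] [ 0.555 -0.099  0.   ]
stand 0.59 [325. 269.] [0.542 0.01  0.   ]
side [ 0.325 -0.361  0.598]
slumped_1_top 0.84 [363. 204.] [0.629 0.063 0.088]
slumped_1_top 0.71 [307. 234.] [0.522 0.05  0.088]
card_1_top 0.93 [359. 249.] [ 0.577 -0.01   0.082]
slumped_1 0.9 [374. 317.] [ 0.555 -0.087  0.019]
slumped_1 0.88 [396. 222.] [0.696 0.052 0.019]
slumped_1 0.65 [317. 256.] [0.54  0.056 0.019]
bronze_thimble 0.64 [288. 339.] [ 0.434 -0.045  0.   ]
bronze_thimble 0.3 [426. 311.] [ 0.639 -0.109  0.   ]
bisque_thimble 0.75 [334. 398.] [ 0.448 -0.155  0.   ]
bisque_thimble 0.66 [238. 287.] [0.406 0.077 0.   ]
bisque_thimble 0.4 [305. 235.] [0.552 0.122 0.   ]
pear_weight 0.79 [238. 290.] [0.404 0.072 0.   ]
stand 0.97 [330. 277.] [0.544 0.021 0.   ]
```

View pics/top1.png

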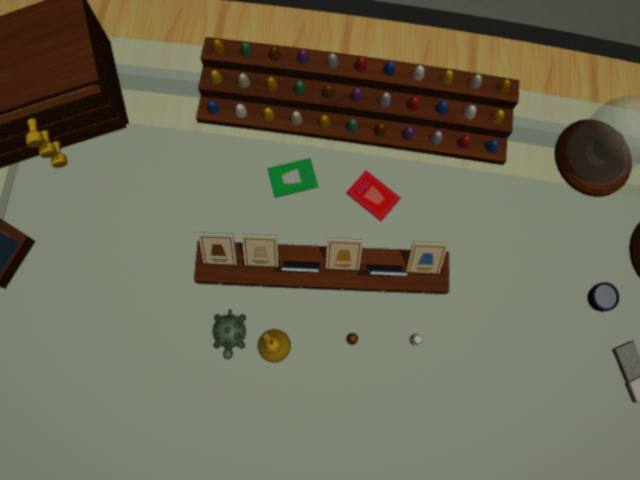

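View pics/side1.png

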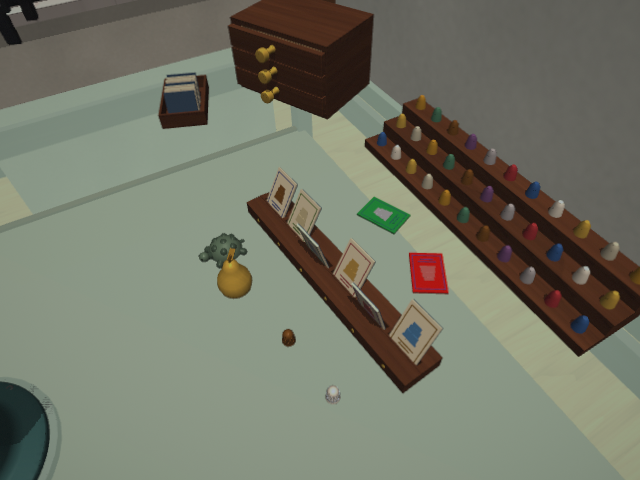

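The top view shows six cards in the stand. The two at about (300,266) and (387,270), 3rd and 5th from the left, show only slate backs and dark edges, so they are slumped. In the side view they are at (312,245) and (368,303). The green (293,178) and red (373,195) cards lie flat behind the stand and are look-alikes to leave alone. I'll confirm this in a crop and fit the stand pose.

Run:
```python
from h import *
from scipy.optimize import least_squares
st=robot.state();print(st["tcp_pos"],st["eef_rot"],st["joint_positions"])
T=robot.snapshot("top");S=robot.snapshot("side")
def f(x,y,th,X):
    c,s=np.cos(th),np.sin(th);return [x+c*X[0]-s*X[1],y+s*X[0]+c*X[1],X[2]]
obs=[(T,(.0,.034,.019),(301,266)),(T,(0,-.102,.019),(382,267)),(S,(0,-.102,.019),(374,317)),(S,(0,.034,.019),(317,256)),(T,(0,0,0),(325,269)),(S,(0,0,0),(330,277))]
r=least_squares(lambda p:np.concatenate([proj(o[0],f(*p,o[1]))-o[2] for o in obs]),[.543,.019,.12],loss="soft_l1")
x,y,th=r.x;print(r.x,np.degrees(th),r.fun.round(1))
im=T["image"].copy();im2=S["image"].copy()
for i,(s,m) in enumerate(((T,im),(S,im2))):
    for X in [(a,b,.026) for a in(-.035,.035) for b in(-.212,.212)]+[(-.018,.034,.088),(-.018,-.102,.088)]:
        cv2.circle(m,tuple(int(round(v)) for v in proj(s,f(x,y,th,X))),1,(255,0,255),-1)
a=cv2.resize(im[215:310,180:470][:,:],(790,259),interpolation=cv2.INTER_CUBIC)
b=cv2.resize(im2[160:400,230:460],(316,330),interpolation=cv2.INTER_CUBIC)
o=np.zeros((590,790,3),np.uint8);o[:259]=a;o[259:589,:316]=b
cv2.imwrite("pics/c1.png",o[:,:,::-1])
for ys in(.034,-.102):
    for xs in(-.065,-.03,0):print(ys,xs,np.round(f(x,y,th,(xs,ys,0)),4)*1000)
```

```text
[0.25340031 0.6256412  0.26374856] [ 1.79998849e+02 -4.44156694e-03  6.79525982e+01] [ 6.58372583e+01  1.51176871e+01  9.19012217e+01 -1.03105267e-03
  7.29766102e+01 -2.11503803e+00]
[0.54247209 0.01694875 0.1362755 ] 7.808010867910952 [-0.1  0.3  0.4  0.  -0.9 -1.6  0.7  2.5 -3.9 -0.5  0.6  1.8]
0.034 -0.065 [473.5  41.8   0. ]
0.034 -0.03 [508.1  46.6   0. ]
0.034 0 [537.9  50.6   0. ]
-0.102 -0.065 [491.9 -92.9   0. ]
-0.102 -0.03 [526.6 -88.2   0. ]
-0.102 0 [556.3 -84.1   0. ]
```

View pics/c1.png

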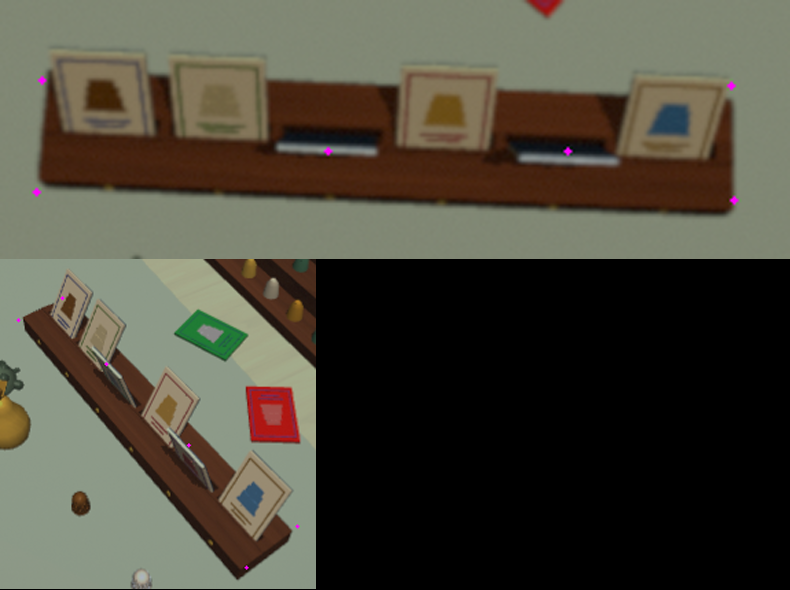

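The crop confirms it: slumped cards are 3rd and 5th from the left, and both are slate/cream. The fitted corners are about 2° off in yaw (front edge runs from (40,183) to (732,213) in the crop), so I'll refit on the corners.

Run:
```python
from h import *
from scipy.optimize import least_squares
T=robot.snapshot("top")
def f(x,y,th,X):
    c,s=np.cos(th),np.sin(th);return [x+c*X[0]-s*X[1],y+s*X[0]+c*X[1],X[2]]
k=290/790;P=lambda u,v:(180+u*k,215+v*95/259)
obs=[((-.035,.212,.026),P(40,183)),((-.035,-.212,.026),P(732,211)),((.035,-.212,.026),P(731,98)),((-.02,.034,.0885),P(327,150)),((-.02,-.102,.0885),P(568,160)),((.035,.212,.026),P(47,71))]
r=least_squares(lambda p:np.concatenate([proj(T,f(*p,o[0]))-o[1] for o in obs]),[.543,.019,.12],loss="soft_l1")
x,y,th=r.x;print(r.x,np.degrees(th),r.fun.round(1))
for ys in(.034,-.102):
    for xs in(-.065,-.03,0):print(ys,xs,np.round(f(x,y,th,(xs,ys,0)),4)*1000)
```

```text
[0.54164798 0.01555323 0.10587188] 6.0660120379478295 [-1.5 -0.3  0.7 -0.4  0.7 -0.3  0.3  0.8 -0.2  0.5 -0.6 -0.4]
0.034 -0.065 [473.4  42.5   0. ]
0.034 -0.03 [508.2  46.2   0. ]
0.034 0 [538.1  49.4   0. ]
-0.102 -0.065 [487.8 -92.7   0. ]
-0.102 -0.03 [522.6 -89.    0. ]
-0.102 0 [552.4 -85.9   0. ]
```

{"api": "move_arm", "payload": {"translation": [[18,-48,0],[18,-48,0],[18,-48,0],[18,-48,0],[18,-48,0],[18,-49,0],[18,-49,0],[18,-49,0],[18,-49,0],[18,-49,0],[18,-49,0],[20,-49,0]], "turn": [2.5,2.5,2.5,2.5,2.5,2.5,2.5,2.5,2.5,2.5,2.5,0.5], "grip": [0,0,0,0,0,0,0,0,0,0,0,0], "newtons": 5}}

```text
t: 2.55
tcp_pos: [0.4717, 0.041, 0.2641]
eef_rot: [179.9, -0.0, 96.0]
wrist_force: [0.2, -0.2, -0.2]
opening: 0.007
```

Run:
```python
from h import *
st=robot.state();print(st["t"],st["tcp_pos"],st["eef_rot"],st["opening"],st["joint_positions"])
w=robot.snapshot("wrist");save(w,"w1.png")
M=np.array(w["mount"]);print(M.round(3))
from scipy.spatial.transform import Rotation as Ro
Rt=Ro.from_euler("xyz",st["eef_rot"],degrees=True).as_matrix();A=np.eye(4);A[:3,:3]=Rt;A[:3,3]=st["tcp_pos"]
B=np.linalg.inv(A@M);w["R"]=B[:3,:3];w["t"]=B[:3,3]
for th,z in(("slumped_1_top",.088),("card_1_top",.082),("slumped_1",.019)):
    for d in robot.place_of(th,w):
        px=(d["point"][1]*640,d["point"][0]*480);print(th,round(d["p"],2),np.round(px),np.round(at_z(w,px,z),3))
for X in((.5182,.0473,.088),(.5325,-.088,.088)):print(proj(w,X))
```

```text
2.55 [0.47174901 0.04097288 0.26412963] [ 1.79932209e+02 -4.74761691e-03  9.59807886e+01] 0.007086897843538764 [ 1.94326997e+00 -7.20471500e+00  1.15637285e+02  1.00271256e-02
  7.15001417e+01 -9.40406919e+01]
[[ 1.    -0.001 -0.001  0.   ]
 [ 0.001  0.967  0.256 -0.065]
 [ 0.001 -0.256  0.967 -0.121]
 [ 0.     0.     0.     1.   ]]
slumped_1_top 0.72 [323. 283.] [0.52  0.047 0.088]
card_1_top 0.23 [327. 286.] [0.524 0.051 0.082]
slumped_1 0.91 [178. 279.] [ 0.555 -0.087  0.019]
slumped_1 0.81 [318. 418.] [0.696 0.061 0.019]
slumped_1 0.78 [327. 277.] [0.539 0.053 0.019]
[322.87475671 281.8367892 ]
[147.43739654 282.07600905]
```

View pics/w1.png

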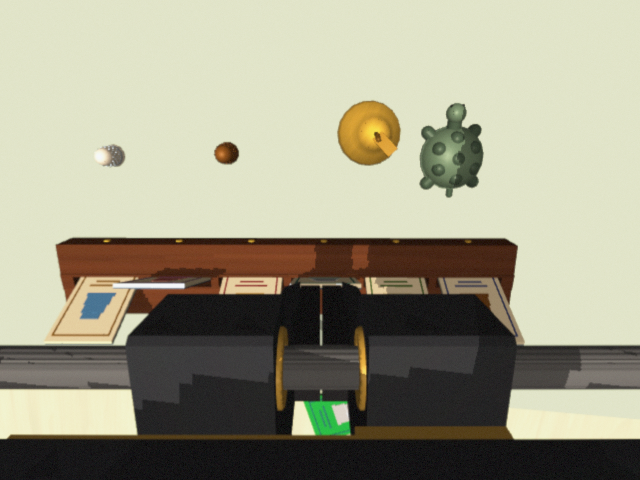

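The wrist view agrees: the slumped_1 top is predicted at (323,282) and found at (323,283), with slumped_2 at about (147,284). Now descend in front of slumped_1 with the fingers shut, then approach.

{"api": "move_arm", "payload": {"translation": [[0,1,-35],[0,1,-35],[0,0,-35],[0,0,-35],[0,0,-34],[10,1,0],[10,1,0],[8,1,0],[0,0,0]], "turn": [0,0,0,0,0,0,0,0,0], "grip": [0,0,0,0,0,0,0,0,0]}}

```text
t: 3.88
tcp_pos: [0.5015, 0.0479, 0.0913]
eef_rot: [179.8, 0.0, 96.0]
wrist_force: [-0.3, 0.7, -0.2]
opening: 0.002
```

{"api": "move_arm", "payload": {"translation": [[4,0.4,0],[4,0.4,0],[4,0.4,0],[4,0.4,0],[4,0.4,0],[4,0.4,0],[4,0.4,0],[4,0.4,0],[3,0.4,0],[0,0,0]], "turn": [0,0,0,0,0,0,0,0,0,0], "grip": [0,0,0,0,0,0,0,0,0,0]}}

```text
t: 5.12
tcp_pos: [0.5346, 0.0513, 0.0897]
eef_rot: [180.0, -0.0, 96.0]
wrist_force: [0.6, -0.5, 0.5]
opening: 0.007
```

Run:
```python
from h import *
st=robot.state();print(st["t"],st["tcp_pos"],st["wrist_force"])
s=robot.snapshot("side");save(s,"s2.png",(150,390,200,500),2.5)
```

```text
5.125 [0.53461581 0.05128583 0.08970522] [ 0.62377238 -0.47767437  0.52361365]
```

View pics/s2.png

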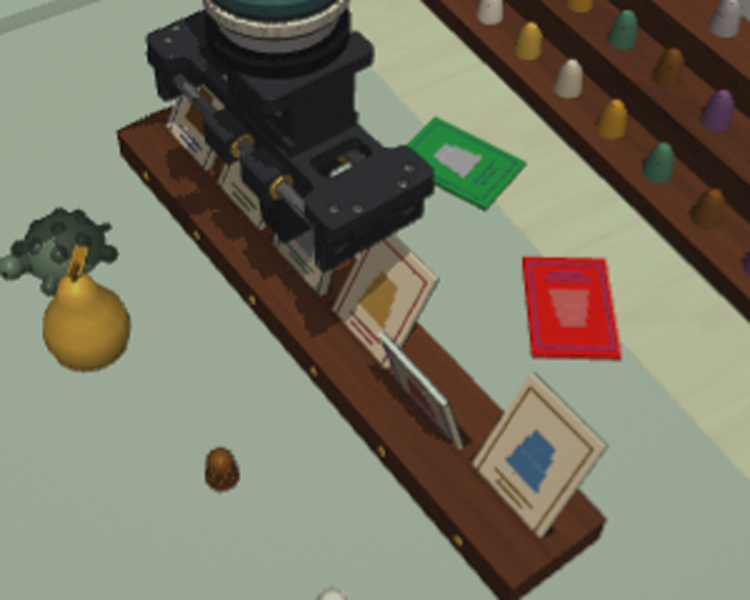

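The card's cream face now shows at (300,250), past upright. Back off and lift, then check.

{"api": "move_arm", "payload": {"translation": [[-4,-0.5,0],[-8,-1,0],[-12,-1,0],[-12,-1,0],[-12,-1,0],[-12,-2,0],[0,0,35],[0,0,35]], "turn": [0,0,0,0,0,0,0,0], "grip": [0,0,0,0,0,0,0,0]}}

```text
t: 6.18
tcp_pos: [0.4731, 0.0446, 0.16]
eef_rot: [-179.9, -0.0, 96.0]
wrist_force: [0.1, 0.6, 0.2]
opening: 0.006
```

{"api": "move_arm", "payload": {"translation": [[3,-34,0],[3,-34,0],[4,-34,0],[3,-34,0],[0,0,0]], "turn": [0,0,0,0,0], "grip": [0,0,0,0,0]}}

```text
t: 6.8
tcp_pos: [0.4872, -0.0929, 0.1599]
eef_rot: [180.0, 0.0, 95.8]
wrist_force: [-0.0, 0.2, -0.5]
opening: 0.003
```

Run:
```python
from h import *
st=robot.state();print(st["t"],st["tcp_pos"],st["wrist_force"],st["eef_rot"])
s=robot.snapshot("top");a=cv2.resize(s["image"][215:370,180:470],(780,417))
s=robot.snapshot("side");b=cv2.resize(s["image"][150:400,210:460],(180,180))
o=np.zeros((600,780,3),np.uint8);o[:417]=a;o[417:597,:180]=b
cv2.imwrite("pics/t3.png",o[:,:,::-1])
```

```text
6.8 [ 0.4871687  -0.09286664  0.1598603 ] [-0.0057695   0.24947489 -0.45354368] [1.79977588e+02 1.88862923e-02 9.57719297e+01]
```

View pics/t3.png

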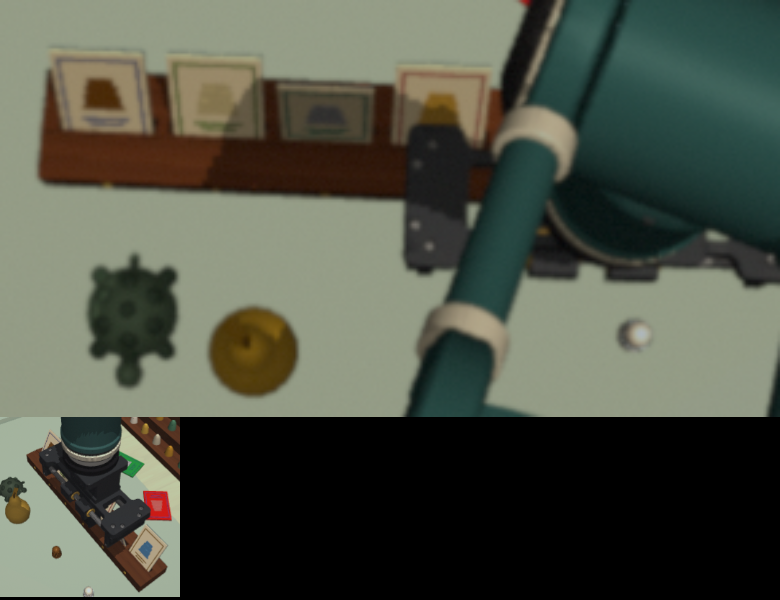

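slumped_1 (crop (327,113)) now leans back with its face visible. It spans about 58 px against about 80 px for its neighbours, so it may lean less; I'll recheck it afterwards. Next is slumped_2, with a slightly longer push.

{"api": "move_arm", "payload": {"translation": [[0,0,-35],[0,0,-35],[10,1,0],[10,1,0],[8,1,0],[0,0,0]], "turn": [0,0,0,0,0,0], "grip": [0,0,0,0,0,0]}}

```text
t: 7.65
tcp_pos: [0.5174, -0.0883, 0.0912]
eef_rot: [179.8, 0.1, 96.0]
wrist_force: [-0.1, 0.1, 0.2]
opening: 0.009
```

{"api": "move_arm", "payload": {"translation": [[4,0.4,0],[4,0.4,0],[4,0.4,0],[4,0.4,0],[4,0.4,0],[4,0.4,0],[4,0.4,0],[4,0.4,0],[4,0.4,0],[3,0.3,0],[0,0,0]], "turn": [0,0,0,0,0,0,0,0,0,0,0], "grip": [0,0,0,0,0,0,0,0,0,0,0]}}

```text
t: 9.02
tcp_pos: [0.5547, -0.0844, 0.0898]
eef_rot: [180.0, 0.0, 96.0]
wrist_force: [0.6, -0.0, 0.6]
opening: 0.003
```

{"api": "move_arm", "payload": {"translation": [[-4,-0.5,0],[-8,-1,0],[-12,-1,0],[-12,-1,0],[-12,-1,0],[-12,-2,0],[0,0,40],[0,0,50],[0,0,50]], "turn": [0,0,0,0,0,0,0,0,0], "grip": [0,0,0,0,0,0,0,0,0]}}

```text
t: 10.15
tcp_pos: [0.4934, -0.0909, 0.2309]
eef_rot: [-180.0, -0.0, 95.9]
wrist_force: [0.6, -0.6, -0.5]
opening: 0.004
```

{"api": "move_arm", "payload": {"translation": [[0,50,0],[0,50,0],[0,50,0],[0,50,0],[0,50,0],[-10,50,0],[-10,50,0],[-10,50,0],[0,0,0]], "turn": [0,0,0,0,0,0,0,0,0], "grip": [0,0,0,0,0,0,0,0,0]}}

```text
t: 11.28
tcp_pos: [0.4632, 0.3116, 0.2297]
eef_rot: [-180.0, -0.0, 96.2]
wrist_force: [-0.1, -0.4, 0.0]
opening: 0.007
```

Run:
```python
from h import *
st=robot.state();print(st["t"],st["tcp_pos"],st["wrist_force"],st["eef_rot"])
s=robot.snapshot("top");a=cv2.resize(s["image"][225:355,180:470],(700,314))
for n,z in(("card_1_top",.082),("slumped_1_top",.082)):
  for d in robot.place_of(n,s):
    px=(d["point"][1]*640,d["point"][0]*480);print(n,round(d["p"],2),np.round(px),at_z(s,px,z).round(3))
s=robot.snapshot("side");b=cv2.resize(s["image"][160:400,230:460],(268,280))
o=np.zeros((600,700,3),np.uint8);o[:314]=a;o[316:596,:268]=b
o[316:596,280:680]=cv2.resize(s["image"][220:360,260:460],(400,280))
cv2.imwrite("pics/t4.png",o[:,:,::-1])
```

```text
11.275 [0.4632138  0.31160854 0.22966753] [-0.11812032 -0.36908513  0.03816473] [-1.79998229e+02 -3.66187650e-02  9.62047922e+01]
card_1_top 0.91 [346. 239.] [ 0.581 -0.016  0.082]
card_1_top 0.68 [276. 347.] [0.398 0.067 0.082]
slumped_1_top 0.95 [301. 247.] [0.556 0.052 0.082]
slumped_1_top 0.93 [268. 182.] [0.655 0.121 0.082]
```

View pics/t4.png

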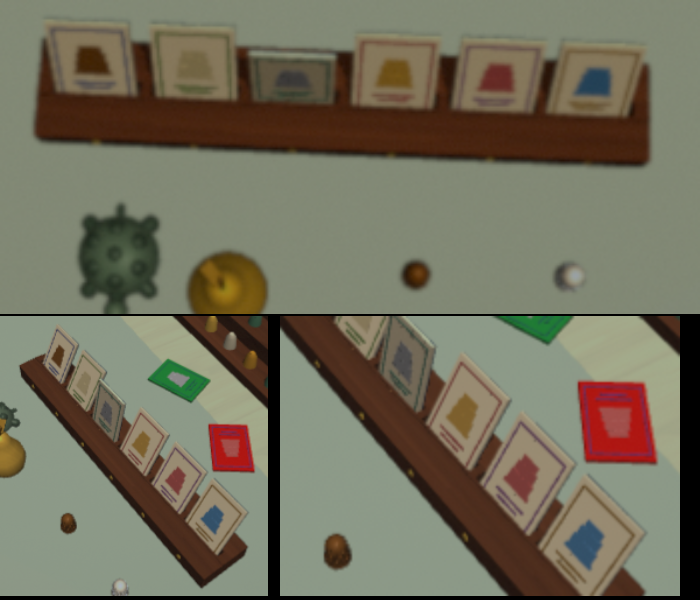

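slumped_2 (crop (497,78)) leans back like its neighbours. slumped_1 (crop (292,77)) stopped only about 13° back, with its top at around 18 mm, so it needs a second, slightly longer push.

{"api": "move_arm", "payload": {"translation": [[2,-45,0],[2,-45,0],[2,-45,0],[2,-45,0],[2,-45,0],[0,-44,0],[0,0,-35],[0,0,-35],[0,0,-35],[0,0,-35],[0,0,0]], "turn": [0,0,0,0,0,0,0,0,0,0,0], "grip": [0,0,0,0,0,0,0,0,0,0,0]}}

```text
t: 12.85
tcp_pos: [0.4713, 0.0387, 0.0872]
eef_rot: [-179.6, -0.0, 95.8]
wrist_force: [-0.5, -0.2, -0.2]
opening: 0.007
```

{"api": "move_arm", "payload": {"translation": [[10,1,0],[10,1,0],[10,1,0],[10,1,0],[8,1,0],[6,0.6,0],[4,0.4,0],[4,0.4,0],[4,0.4,0],[4,0.4,0],[2,0.2,0],[0,0,0]], "turn": [0,0,0,0,0,0,0,0,0,0,0,0], "grip": [0,0,0,0,0,0,0,0,0,0,0,0]}}

```text
t: 14.35
tcp_pos: [0.5465, 0.0475, 0.0897]
eef_rot: [180.0, 0.0, 96.0]
wrist_force: [0.3, -0.5, -0.4]
opening: 0.002
```

{"api": "move_arm", "payload": {"translation": [[-4,-0.5,0],[-8,-1,0],[-12,-1,0],[-12,-1,0],[-14,-1,0],[-14,-1,0],[-10,0,0],[0,0,40],[0,0,50],[0,0,50]], "turn": [0,0,0,0,0,0,0,0,0,0], "grip": [0,0,0,0,0,0,0,0,0,0]}}

```text
t: 15.6
tcp_pos: [0.4717, 0.042, 0.231]
eef_rot: [-180.0, -0.0, 96.0]
wrist_force: [0.5, -0.4, 0.7]
opening: 0.006
```

{"api": "move_arm", "payload": {"translation": [[0,50,0],[0,50,0],[0,50,0],[0,50,0],[0,50,0],[0,20,0],[0,0,0],[0,0,0]], "turn": [0,0,0,0,0,0,0,0], "grip": [0,0,0,0,0,0,0,0]}}

```text
t: 16.6
tcp_pos: [0.4723, 0.3107, 0.2295]
eef_rot: [-180.0, 0.1, 95.9]
wrist_force: [-0.1, -1.2, 0.1]
opening: 0.009
```

Run:
```python
from h import *
st=robot.state();print(st["t"],st["tcp_pos"],st["wrist_force"])
s=robot.snapshot("top");a=cv2.resize(s["image"][225:355,180:470],(700,314))
for n,z in(("card_1_top",.082),("slumped_1_top",.082)):
  for d in robot.place_of(n,s):
    px=(d["point"][1]*640,d["point"][0]*480);X=at_z(s,px,z);v=X[:2]-[.5416,.0156]
    print(n,round(d["p"],2),np.round(px),X.round(3),"stand",(v@[.9944,.1057]).round(3),(v@[-.1057,.9944]).round(3))
s=robot.snapshot("side")
o=np.zeros((600,700,3),np.uint8);o[:314]=a;
o[316:596,:400]=cv2.resize(s["image"][180:320,240:440],(400,280))
cv2.imwrite("pics/t5.png",o[:,:,::-1])
```

```text
16.6 [0.47228593 0.31066694 0.22947282] [-0.07411088 -1.16654145  0.12720778]
card_1_top 0.88 [346. 239.] [ 0.579 -0.016  0.082] stand 0.034 -0.035
slumped_1_top 0.75 [301. 238.] [0.572 0.055 0.082] stand 0.034 0.036
```

View pics/t5.png

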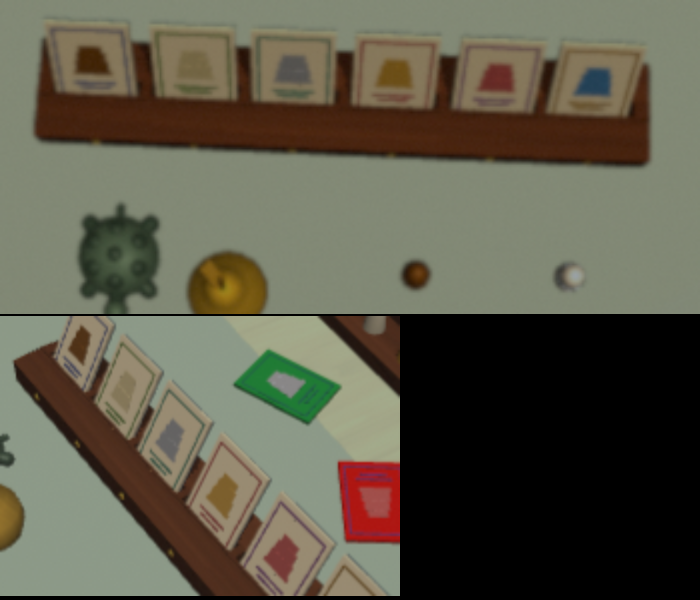

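All six cards now lean back alike, with slumped_1 at crop (292,66). Its top is 34 mm behind the centre line, the bystanders are unmoved and the arm is clear.

```bash
python3 -c "
from cell import robot
print(robot.hand_in())"
```

```text
the job is handed in; nothing more can be done
None
```

I pushed both slumped cards (3rd and 5th from the left) back with the shut fingertips, and the job is handed in at about 16.6 s. No verdict was reported.

- **slumped_2:** it fell back on the first push. In the last pictures it leans like its neighbours, but I only judged this by eye and did not measure its top.
- **slumped_1:** after the first push it stopped partway, with its top about 18 mm behind the centre line. That failed the 20 mm check, so I gave it a second, longer push. Its top then measured about 34 mm behind, the same as the one neighbour I measured.
- **Everything else:** the other four cards, the thimbles, the turtle and the pear look unmoved in the last pictures. The arm was clear of everything at hand-in. The wrist force readings at the end of each move never exceeded about 1.2 N.
- **Disagreement:** my first stand fit, from the networks' points, was about 2° off in yaw. I refitted it on the stand's corners before moving.

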